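Walk the heavy loaf tin round to the stop rail

ROBOT

A 6-joint arm with a two-finger parallel gripper is mounted at the origin on the work surface. World frame = base frame: x ahead of the robot, y to its left, z up, the work surface at z = 0. Lengths are in m, angles in rad, forces in N, time in s.
With the tool pointing down it reaches from about 0.35 to 0.875 m from the base axis. Payload 4.2 kg.
Tool frame: the origin (TCP) lies midway between the tips of the shut fingers; the grasp point (between the pads) lies behind it (tcp_to_grasp is the z of the grasp point in the tool frame, in m); z points along the fingers, y is the line along which they close (so a half turn about z gives the same grasp; the last joint's range is limited). The gripper opens to 87 mm and grips with 3 to 60 N. Pads are 19 mm wide; open, the fingers measure 117 mm over their backs; the gripper's body (75 mm by 190 mm) begins 51 mm behind the grasp point.
Start: joints at [-0.88, 0.385, 0.008, 0, -1.194, -0.259], TCP at [0.262, -0.568, 0.188] pointing down, gripper open.
Joint ranges: [-3.14, 3.14], [-1.21, 2.06], [-1.07, 1.41], [-3.16, 2.05], [-2.99, -0.16], [-3.1, 3.1]. Speed limits (rad/s): [2.79, 2.79, 3.14, 3.14, 3.14, 3.14].

INTERFACE

Orientations are given as a rotation vector (axis times angle).
In Python, from workcell import get_obs, grab_frame, camera_info, hand_in, search_frame, tcp_to_grasp gives the robot as it stands. The module is installed in compiled form; this text tells all that it offers.
- The arm moves only by the tool send_rows, never from a script. Its arguments are lists of equal length, an entry for each row: "grip": the closure in counts, from 0 (fully open) to 255 (shut); "xyz": the shift along the tool's x, y, z in mm, a list of three; "spin": the turn about the tool's z in degrees. In form: {"grip": [grip, ...], "xyz": [[tx, ty, tz], ...], "spin": [spin, ...]}. A call has 1 to 5 rows; each row shifts and turns the commanded pose from where the row before left it, along the tool's axes as they then stand; what a row does not reach is not made up. A row lasts 1/12 s, in which the tool goes at most 41.7 mm and 7.16 degrees, less where a joint would pass 70% of its speed; a pose out of reach is approached as far as the arm can. A call with a gripper value outside its range is refused whole. The fingers move at their own pace and stop on an object; "grip_force" is the grip in N (left out, the last holds). Time passes only in rows, so rows that do not move let the fingers close. It gives the time, the measured TCP pose, the force, the opening and the grip force at its end, in the units of the state.
- get_obs(): the state, without advancing time (a new reading comes with each control period).
- grab_frame(name): name is "scene" or "top"; returns the picture (420x560x3 uint8, red, green, blue); there is no depth.
- camera_info(name): a dict with "intrinsics" (3x3 intrinsics, pixels), "distortion" ([k1, k2, p1, p2, k3] as OpenCV has them; the pictures are not rectified), "origin" and "rotation" of the camera in the world. Camera axes: x right, y up, looking along -z (the intrinsics and any distortion apply to the point x, -y, -z); pixel columns grow to the right and rows downward; lengths in m; the calibration is good to about 2 mm. A picture is of the moment at which its call begins. camera_info takes no time and is no camera call.
- hand_in(): hands the job in; it is judged then, once.
Trained networks look in the newest picture that a camera, given by its name, has taken for a name from the list of things; names that differ only in an ending like _2 or _b are one class to them, and where a whole thing is asked for, a point or a joint stands for the part that bears it (a point fixed in the world has none). Each returns a list of dicts, best first, with "conf" (0 to 1); they miss things now and then, are a little off and sometimes report something else, mostly with a low value. They report only what shows in the picture. A call takes as long as a camera call. They do not tell look-alikes from the thing itself.
- search_frame(camera, query): "location" ([column, row] in pixels, amid what is visible of it).
The state is a dict: "clock": time; "joint_pos": joint angles; "qd": joint speeds; "joint_efforts": joint torques, N m; "tool_pos": TCP position; "eef_rot": TCP orientation; "contact_force": force on the tool from outside, world axes, zero at the start; "moment": the same for the moment, N m; "grip_width": opening from 0.0 (shut) to 1.0 (fully open); "grasp_force": force on a finger pad.
Only numpy, scipy, OpenCV 4.12 (cv2) and the standard library are available. Lean on these libraries where they do the work, as an engineer would, in place of code of your own. Each camera call takes 0.05 s, during which the arm holds its last target. There are 200 camera calls.

TASK

Push the heavy lidded loaf tin round by its corners, this end and that, until one of its long sides lies flat against the near face of the wooden stop rail, with the whole tin between the rail's two yellow stripes. Slide it gently on the counter with the fingertips or the outside of the fingers: do not grip, lift or tip it, and do not disturb the other things on the counter. Finish clear of it.

Things in the scene. Friction and masses are not known exactly. Their poses are not given: they have to be found in the camera images.
- loaf_tin: Heavy lidded cast loaf tin, dark body with a bright aluminium lid, a plain block 96 x 160 x 60 mm (its x, y, z), about 0.7 to 1 kg, loose, sliding on the counter. Origin: centre of its underside; y runs along its length, z up. Its two long sides (at x = +48 and -48 mm) are alike, and either may be the one that meets the rail. It starts turned 35 to 90 degrees away from the rail's direction, either way.
- stop_rail: Fixed wooden stop rail, a straight bar 24 x 340 x 40 mm (its x, y, z) screwed to the counter. Origin: centre of its underside; y runs along its length, x points away from the robot side, so its near face, where the tin goes, is at x = -12 mm. Yellow stripes 12 mm wide are painted round it, their inner edges at y = +145 and -145 mm.
- egg_cup: White ceramic egg cup, 48 mm across, 62 mm tall, loose, on the counter beyond the rail's +y end. Origin: centre of its underside.
- scoop: Yellow plastic scoop, 168 mm long (x from -86 to +83 mm), 60 mm wide, 35 mm tall, loose, on the counter beyond the rail's -y end. Origin: on its underside.
- jug: Glass jug, 110 mm across plus a handle on its +y side reaching to 96 mm from the axis, 180 mm tall, loose, at the right of the counter. Origin: centre of its underside.
- yeast_jar: Small jar with a red cap, 60 mm across, 90 mm tall, loose, behind the rail. Origin: centre of its underside.
- mug: Blue mug, 80 mm across plus handle, 85 mm tall, loose, at the left of the counter. Origin: centre of its underside.
Mind the look-alikes: they are no part of the job. Of the things like the loaf_tin, leave any that is purple, red or turquoise; of the rest the larger one is meant.

How it is judged:
By the outcome, as a careful person would: the job done as asked, in the order asked, and still so for the second after the job is handed in, with the robot touching nothing.
It also fails if it takes over 51 s, if anything falls off the work surface, if the arm or the gripper's body presses on something with over 40 N, if the wrist force passes 120 N, or if a joint passes its speed limit or range.

## Working session

There is one attempt and no reset: what is moved stays moved. The work goes in short steps, Python scripts to look and compute and a tool call to move; the robot and the scene stay as the last step left them, time stands still between calls to the robot, and variables do not carry over. Pictures are saved under pics/ and viewed, at most 10 in all, crops included, and the job is handed in when it is done.

Besides the shell and the picture viewer there is one more tool, called after "Call:" by a JSON object that holds its "api" and its "payload", one argument or row to a line. send_rows: Moves the arm, as the interface text tells. Its arguments: {"type":"object","properties":{"grip":{"type":"array","items":{"type":"number"}},"xyz":{"type":"array","items":{"type":"array","items":{"type":"number"}}},"spin":{"type":"array","items":{"type":"number"}},"grip_force":{"type":"number"}},"required":["grip","xyz","spin"]}

```bash
mkdir -p pics; cat > h.py <<'E'
import numpy as np, cv2
from workcell import *
from scipy.spatial.transform import Rotation as R
def rot(ci):
    r=np.array(ci["rotation"],float)
    return r if r.shape==(3,3) else R.from_rotvec(r).as_matrix()
def px2w(name,pts,z):
    ci=camera_info(name);K=np.array(ci["intrinsics"],float);d=np.array(ci["distortion"],float)
    u=cv2.undistortPoints(np.array(pts,float).reshape(-1,1,2),K,d).reshape(-1,2)
    D=np.c_[u[:,0],-u[:,1],-np.ones(len(u))]@rot(ci).T;o=np.array(ci["origin"])
    return o+D*((z-o[2])/D[:,2])[:,None]
def w2px(name,P):
    ci=camera_info(name);K=np.array(ci["intrinsics"],float);d=np.array(ci["distortion"],float)
    c=(np.array(P,float).reshape(-1,3)-np.array(ci["origin"]))@rot(ci)
    c=c*[1,-1,-1]
    return cv2.projectPoints(c,np.zeros(3),np.zeros(3),K,d)[0].reshape(-1,2)
def save(name,f):
    im=grab_frame(name);cv2.imwrite("pics/"+f,im[:,:,::-1]);return im
E
python3 - <<'E'
from h import *
save("top","t0.png");save("scene","s0.png")
for n in ["loaf_tin","stop_rail","egg_cup","scoop","jug","yeast_jar","mug"]:
    for r in search_frame("top",n): print(n,np.round(r["location"],1),round(r["conf"],2),px2w("top",[r["location"]],0.03)[0].round(3))
for c in("top","scene"): print(camera_info(c)["origin"])
o=get_obs();print(o["tool_pos"],R.from_rotvec(o["eef_rot"]).as_matrix().round(3),tcp_to_grasp,o["clock"])
E
```

```text
loaf_tin [163.4 169.4] 0.89 [0.632 0.343 0.03 ]
loaf_tin [270.  195.6] 0.7 [0.547 0.005 0.03 ]
loaf_tin [245.3 257.9] 0.68 [0.351 0.082 0.03 ]
loaf_tin [165.6 304.6] 0.64 [0.209 0.327 0.03 ]
loaf_tin [311.7 246.8] 0.59 [ 0.385 -0.125  0.03 ]
stop_rail [260.6 155.8] 0.7 [0.675 0.035 0.03 ]
stop_rail [343.6 152.1] 0.46 [ 0.686 -0.23   0.03 ]
egg_cup [185.5 203.5] 0.62 [0.523 0.271 0.03 ]
scoop [344.1 155.3] 0.84 [ 0.675 -0.232  0.03 ]
jug [426.8 237.3] 0.8 [ 0.413 -0.486  0.03 ]
yeast_jar [248.5 143.4] 0.63 [0.715 0.073 0.03 ]
mug [143.7 239.5] 0.93 [0.41 0.4  0.03]
[ 0.33606734 -0.02737033  1.49729729]
[1.14776014 0.19273665 0.86748137]
[ 0.26157083 -0.56753657  0.18755405] [[-0.908 -0.418 -0.   ]
 [-0.418  0.908  0.   ]
 [-0.     0.    -1.   ]] -0.0187 0.45
```

View pics/t0.png

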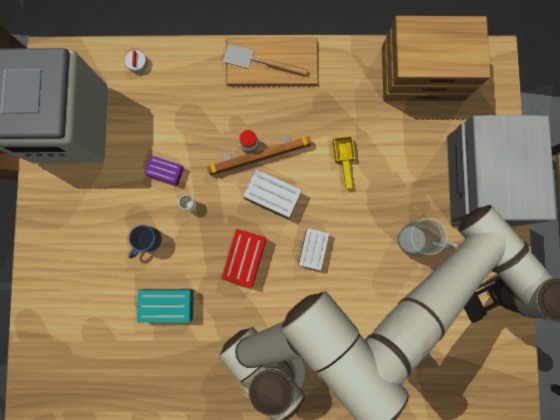

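View pics/s0.png

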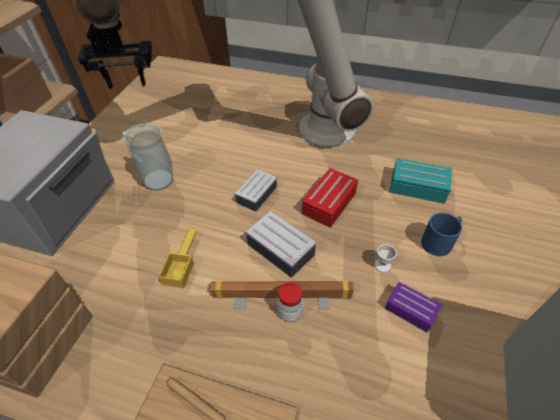

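The top view shows the tin, with its bright lid, at about (272,193) and the rail from (208,169) to (313,142). The small white look-alike is at (314,249) and the red one at (245,258). Next I'll fit the poses.

```bash
cat >> h.py <<'E'
def tin(im,near=None):
    # bright lid blob in top view -> centre, long axis angle (world, deg)
    hsv=cv2.cvtColor(im,cv2.COLOR_RGB2HSV)
    m=((hsv[...,1]<50)&(hsv[...,2]>120)).astype(np.uint8)
    m=cv2.morphologyEx(m,cv2.MORPH_CLOSE,np.ones((5,5)))
    m=cv2.morphologyEx(m,cv2.MORPH_OPEN,np.ones((5,5)))
    cs,_=cv2.findContours(m,cv2.RETR_EXTERNAL,cv2.CHAIN_APPROX_NONE)
    out=[]
    for c in cs:
        if cv2.contourArea(c)<250: continue
        w=px2w("top",c.reshape(-1,2),0.06)[:,:2]
        (cx,cy),(a,b),t=cv2.minAreaRect((w*1000).astype(np.float32))
        if a<b: a,b,t=b,a,t+90
        if 0.25<cx/1000<0.85 and -.3<cy/1000<.3 : out.append((round(cx),round(cy),round(a),round(b),round((t+90)%180-90,1)))
    return out
E
python3 - <<'E'
from h import *
im=cv2.imread("pics/t0.png")[:,:,::-1].copy()
print(tin(im))
hsv=cv2.cvtColor(im,cv2.COLOR_RGB2HSV)
# rail: brown darker saturated
y=((hsv[...,0]>20)&(hsv[...,0]<35)&(hsv[...,1]>190)&(hsv[...,2]>120)).astype(np.uint8)
n,l,s,c=cv2.connectedComponentsWithStats(y)
for i in range(1,n):
    if s[i,4]>6: print("yel",s[i],c[i].round(1),px2w("top",[c[i]],.04)[0].round(4))
cv2.imwrite("pics/t0c.png",cv2.resize(im[120:260,190:360,::-1],None,fx=4.5,fy=4.2,interpolation=cv2.INTER_CUBIC))
E
```

```text
[(378, -129, 117, 71, -13.7), (552, -2, 159, 96, 65.2)]
yel [302 137   6   8  31] [304.3 140.6] [ 0.7212 -0.1046  0.04  ]
yel [333 136  22  53 539] [344.8 158.5] [ 0.6626 -0.2322  0.04  ]
yel [211 164   5   9  32] [212.9 168. ] [0.6337 0.1846 0.04  ]
```

View pics/t0c.png

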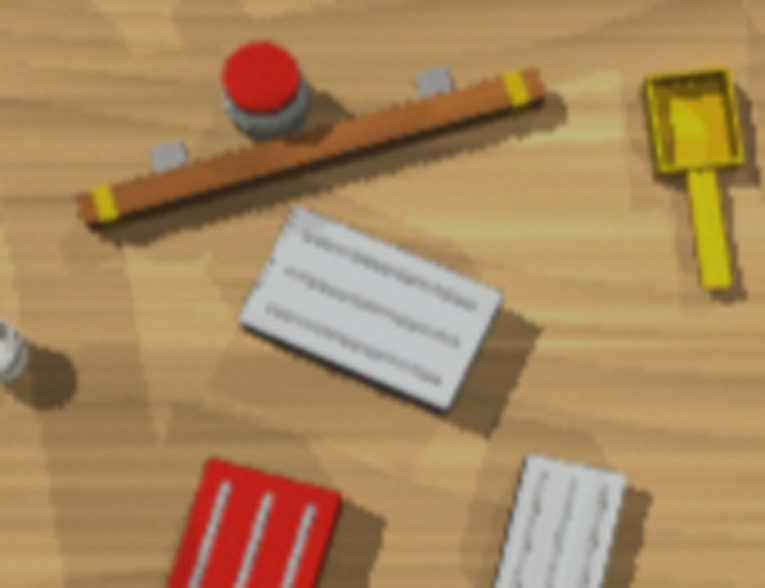

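The fits:
- **Tin:** centre (552,-2) mm, long axis at 65.2°. The size fits 159x96 mm.
- **Rail:** centre about (677,40) mm, direction 106.9°.

The tin has to turn about +42° and move about 72 mm towards the rail. I'll use the open fingers as a two-point pusher on its robot-side long face. First I raise, turn and travel.

Call:
{"api": "send_rows", "payload": {
  "grip": [0,0,0,0,0],
  "xyz": [
    [0,0,-12],
    [0,0,-12],
    [0,0,-12],
    [0,0,-12],
    [0,0,-12]
  ],
  "spin": [7,7,7,7,7]
}}

```text
clock: 0.87
tool_pos: [0.2615, -0.5675, 0.2482]
eef_rot: [-0.29, -3.128, -0.0]
contact_force: [0.3, -0.6, -0.3]
grip_width: 0.997
grasp_force: 0.0
```

Call:
{"api": "send_rows", "payload": {
  "grip": [0,0,0,0,0],
  "xyz": [
    [0,0,-6],
    [0,0,-6],
    [3,34,0],
    [3,34,0],
    [3,34,0]
  ],
  "spin": [7,7,0.5,0,0]
}}

```text
clock: 1.28
tool_pos: [0.2958, -0.4702, 0.2593]
eef_rot: [-0.676, -3.068, -0.0]
contact_force: [1.0, -0.3, -0.4]
grip_width: 0.997
grasp_force: 0.0
```

Call:
{"api": "send_rows", "payload": {
  "grip": [0,0,0,0,0],
  "xyz": [
    [3,34,0],
    [3,34,0],
    [3,34,0],
    [3,34,0],
    [3,34,0]
  ],
  "spin": [0,0,0,0,0]
}}

```text
clock: 1.7
tool_pos: [0.3536, -0.3089, 0.2599]
eef_rot: [0.674, 3.068, -0.0]
contact_force: [1.3, 0.1, -0.5]
grip_width: 0.996
grasp_force: 0.0
```

Call:
{"api": "send_rows", "payload": {
  "grip": [0,0,0,0,0],
  "xyz": [
    [3,34,0],
    [3,34,0],
    [3,34,0],
    [3,34,0],
    [3,34,0]
  ],
  "spin": [0,0,0,0,0]
}}

```text
clock: 2.12
tool_pos: [0.4112, -0.1482, 0.2601]
eef_rot: [0.673, 3.067, 0.001]
contact_force: [0.1, -0.9, -0.4]
grip_width: 1.001
grasp_force: 0.0
```

Call:
{"api": "send_rows", "payload": {
  "grip": [0,0,0,0,0],
  "xyz": [
    [3,34,0],
    [3,34,0],
    [3,34,0],
    [3,34,0],
    [0,0,0]
  ],
  "spin": [0,0,0,0,0]
}}

```text
clock: 2.53
tool_pos: [0.4588, -0.0172, 0.2596]
eef_rot: [0.666, 3.069, 0.002]
contact_force: [0.2, -0.5, -0.5]
grip_width: 0.999
grasp_force: 0.0
```

Call:
{"api": "send_rows", "payload": {
  "grip": [0,0,0,0,0],
  "xyz": [
    [0,38,0],
    [0,0,30],
    [0,0,30],
    [0,0,30],
    [0,0,30]
  ],
  "spin": [0,0,0,0,0]
}}

```text
clock: 2.95
tool_pos: [0.473, 0.0134, 0.1388]
eef_rot: [0.673, 3.068, 0.001]
contact_force: [0.3, -0.5, -0.1]
grip_width: 0.997
grasp_force: 0.0
```

Call:
{"api": "send_rows", "payload": {
  "grip": [0,0,0,0,0],
  "xyz": [
    [0,0,30],
    [0,0,30],
    [0,0,30],
    [0,0,30],
    [0,0,0]
  ],
  "spin": [0,0,0,0,0]
}}

```text
clock: 3.37
tool_pos: [0.4685, 0.0117, 0.015]
eef_rot: [-0.674, -3.058, 0.009]
contact_force: [-1.0, 0.2, 0.2]
grip_width: 1.003
grasp_force: 0.0
```

Call:
{"api": "send_rows", "payload": {
  "grip": [0,0,0],
  "xyz": [
    [-6,0,0],
    [-5,0,0],
    [0,0,0]
  ],
  "spin": [0,0,0]
}}

```text
clock: 3.62
tool_pos: [0.4862, 0.0089, 0.0219]
eef_rot: [0.672, 3.064, 0.004]
contact_force: [-0.1, -0.4, 0.2]
grip_width: 1.005
grasp_force: 0.0
```

```bash
python3 - <<'E'
from h import *
im=save("top","t1.png");print(tin(im));save("scene","s1.png");o=get_obs();print(o["tool_pos"],o["contact_force"],o["joint_pos"])
E
```

```text
[(377, -130, 116, 65, -12.6), (568, -10, 160, 63, 63.0)]
[0.4846341  0.0088763  0.02143474] [-0.01537864  0.7453211  -0.38238457] [ 3.54363565e-01  3.47246672e-01 -5.47434027e-01  1.88756142e-04
 -6.72046662e-01 -2.35787068e+00]
```

View pics/s1.png

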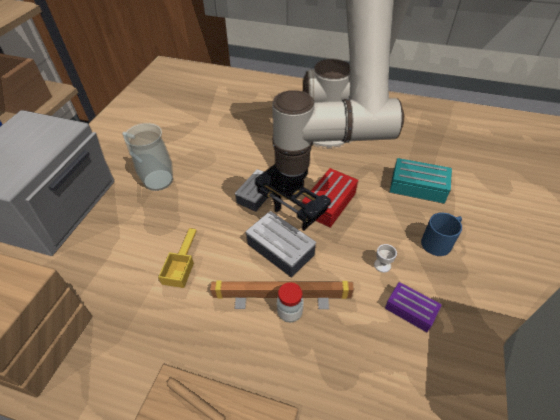

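The scene view shows the open fingers just behind the tin's near long side, low and clear of the red and small tins. I'll close the gap and begin the arc push.

Call:
{"api": "send_rows", "payload": {
  "grip": [0,0,0,0,0],
  "xyz": [
    [-4,0,0],
    [-4,0,0],
    [-5.4,-3,0],
    [-5.4,-3,0],
    [-5.4,-3,0]
  ],
  "spin": [0,0,-3,-3,-3]
}}

```text
clock: 4.13
tool_pos: [0.4998, -0.0096, 0.0197]
eef_rot: [-0.428, -3.108, 0.002]
contact_force: [-5.0, 2.4, 4.7]
grip_width: 0.999
grasp_force: 2.7
```

Call:
{"api": "send_rows", "payload": {
  "grip": [0,0,0,0,0],
  "xyz": [
    [-5.4,-3,0],
    [-5.4,-3,0],
    [-5.4,-3,0],
    [-5.4,-3,0],
    [0,0,0]
  ],
  "spin": [-3,-3,-3,-3,0]
}}

```text
clock: 4.55
tool_pos: [0.5193, -0.0261, 0.0195]
eef_rot: [-0.102, -3.136, 0.002]
contact_force: [-2.8, -1.1, 1.7]
grip_width: 1.003
grasp_force: 1.7
```

```bash
python3 - <<'E'
from h import *
im=save("top","t2.png");print(tin(im));o=get_obs();print(o["tool_pos"],o["contact_force"],R.from_rotvec(o["eef_rot"]).as_matrix()[:,1])
cv2.imwrite("pics/t2c.png",cv2.resize(im[120:260,190:360,::-1],None,fx=4.5,fy=4.2,interpolation=cv2.INTER_CUBIC))
E
```

```text
[(376, -131, 114, 66, -13.3), (299, 216, 663, 407, -0.4)]
[ 0.51925597 -0.02592019  0.01941637] [-3.31929755 -1.32800084  1.73426813] [ 0.06700104  0.99775234 -0.0010606 ]
```

View pics/t2c.png

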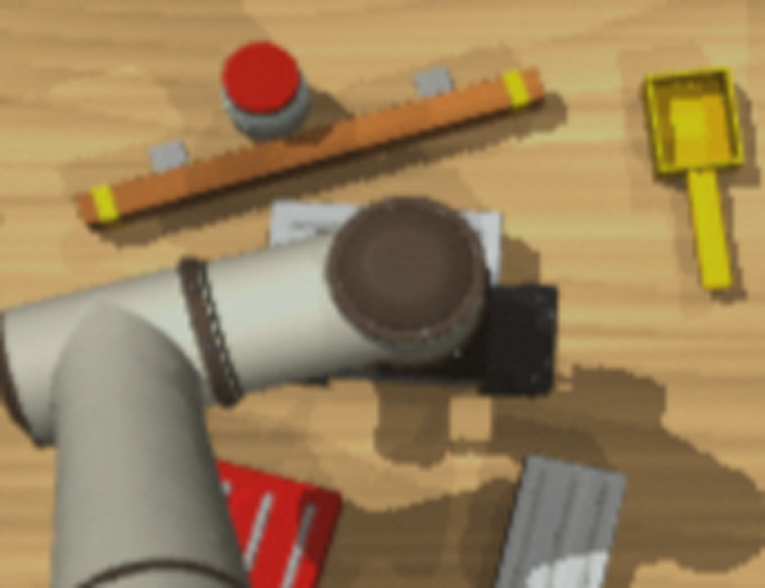

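The tin is following the fingers: its far lid edge runs about (272,202)–(500,212) in the crop, so it has turned roughly halfway. I'll carry on with the rest of the turn.

Call:
{"api": "send_rows", "payload": {
  "grip": [0,0,0,0,0],
  "xyz": [
    [-5,-3,0],
    [-5,-3,0],
    [-5,-3,0],
    [-5,-3,0],
    [-5,-3,0]
  ],
  "spin": [-3,-3,-3,-3,-3]
}}

```text
clock: 5.02
tool_pos: [0.5439, -0.0396, 0.0193]
eef_rot: [0.308, -3.122, 0.0]
contact_force: [-5.3, -1.6, 1.6]
grip_width: 1.002
grasp_force: 2.3
```

Call:
{"api": "send_rows", "payload": {
  "grip": [0,0,0],
  "xyz": [
    [-5,-3,0],
    [-5,-3,0],
    [0,0,0]
  ],
  "spin": [-3,-3,0]
}}

```text
clock: 5.27
tool_pos: [0.5568, -0.0432, 0.0193]
eef_rot: [0.47, -3.104, 0.0]
contact_force: [-1.1, -1.7, -0.2]
grip_width: 0.999
grasp_force: 1.4
```

```bash
python3 - <<'E'
from h import *
im=save("top","t3.png");o=get_obs();print(o["tool_pos"],o["contact_force"],R.from_rotvec(o["eef_rot"]).as_matrix()[:,1])
cv2.imwrite("pics/t3c.png",cv2.resize(im[120:260,190:360,::-1],None,fx=4.5,fy=4.2,interpolation=cv2.INTER_CUBIC))
E
```

```text
[ 0.5567803  -0.04302903  0.01931103] [-2.71454781 -2.00803479 -0.60228016] [-2.94520669e-01  9.55645107e-01 -7.46500196e-05]
```

View pics/t3c.png

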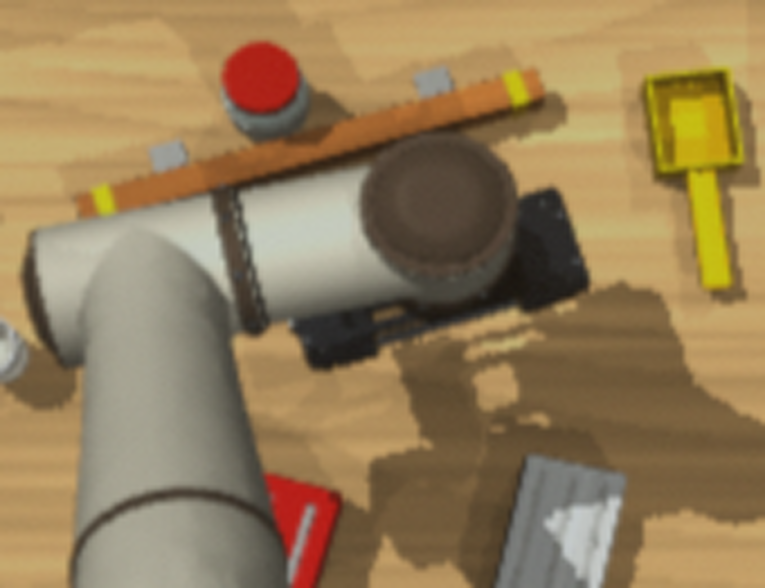

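The gripper is now parallel to the rail (107.1° against 106.9°), with the tin hidden beneath it and about 20 mm still to go. I'll push straight in and creep until the force rises.

Call:
{"api": "send_rows", "payload": {
  "grip": [0,0,0,0,0],
  "xyz": [
    [-4,0,0],
    [-4,0,0],
    [-3,0,0],
    [-2,0,0],
    [0,0,0]
  ],
  "spin": [0,0,0,0,0]
}}

```text
clock: 5.73
tool_pos: [0.5695, -0.0385, 0.0193]
eef_rot: [0.47, -3.106, -0.0]
contact_force: [-3.8, -1.1, -1.1]
grip_width: 0.997
grasp_force: 1.6
```

Call:
{"api": "send_rows", "payload": {
  "grip": [0,0,0,0],
  "xyz": [
    [-1,0,0],
    [-1,0,0],
    [-1,0,0],
    [-1,0,0]
  ],
  "spin": [0,0,0,0]
}}

```text
clock: 6.07
tool_pos: [0.5735, -0.0375, 0.0194]
eef_rot: [0.471, -3.106, -0.0]
contact_force: [-3.6, -1.3, -2.1]
grip_width: 0.997
grasp_force: 1.7
```

Call:
{"api": "send_rows", "payload": {
  "grip": [0,0,0,0],
  "xyz": [
    [-1,0,0],
    [-1,0,0],
    [-1,0,0],
    [-1,0,0]
  ],
  "spin": [0,0,0,0]
}}

```text
clock: 6.4
tool_pos: [0.5772, -0.0364, 0.0195]
eef_rot: [0.471, -3.106, -0.0]
contact_force: [-5.1, -1.7, -0.8]
grip_width: 0.997
grasp_force: 2.6
```

Call:
{"api": "send_rows", "payload": {
  "grip": [0,0,0],
  "xyz": [
    [-1,0,0],
    [-1,0,0],
    [-1,0,0]
  ],
  "spin": [0,0,0]
}}

```text
clock: 6.65
tool_pos: [0.5771, -0.0363, 0.0193]
eef_rot: [0.468, -3.099, 0.0]
contact_force: [-10.4, -1.2, 1.8]
grip_width: 0.999
grasp_force: 5.0
```

Call:
{"api": "send_rows", "payload": {
  "grip": [0,0,0],
  "xyz": [
    [-1,0,0],
    [-1,0,0],
    [0,0,0]
  ],
  "spin": [0,0,0]
}}

```text
clock: 6.9
tool_pos: [0.577, -0.0362, 0.0193]
eef_rot: [0.467, -3.096, 0.0]
contact_force: [-11.9, -2.4, 5.2]
grip_width: 1.001
grasp_force: 6.1
```

Call:
{"api": "send_rows", "payload": {
  "grip": [0,0,0],
  "xyz": [
    [-1,0,0],
    [-1,0,0],
    [0,0,0]
  ],
  "spin": [0,0,0]
}}

```text
clock: 7.15
tool_pos: [0.577, -0.0362, 0.0193]
eef_rot: [0.466, -3.092, 0.001]
contact_force: [-14.9, -2.7, 8.4]
grip_width: 1.005
grasp_force: 7.8
```

The tin is seated against the rail. I'll back off, lift and look.

Call:
{"api": "send_rows", "payload": {
  "grip": [0,0,0,0,0],
  "xyz": [
    [5,0,0],
    [10,0,0],
    [15,0,0],
    [20,0,0],
    [0,0,-30]
  ],
  "spin": [0,0,0,0,0]
}}

```text
clock: 7.57
tool_pos: [0.5302, -0.0499, 0.0456]
eef_rot: [0.466, -3.097, -0.002]
contact_force: [-0.0, -0.1, -0.7]
grip_width: 1.002
grasp_force: 0.0
```

Call:
{"api": "send_rows", "payload": {
  "grip": [0,0,0,0,0],
  "xyz": [
    [0,0,-35],
    [0,0,-35],
    [0,0,-35],
    [0,0,-35],
    [20,-20,0]
  ],
  "spin": [0,0,0,0,0]
}}

```text
clock: 7.98
tool_pos: [0.5324, -0.0723, 0.1996]
eef_rot: [-0.476, 3.081, -0.006]
contact_force: [1.3, -2.1, 1.3]
grip_width: 0.999
grasp_force: 0.0
```

Call:
{"api": "send_rows", "payload": {
  "grip": [0,0,0,0,0],
  "xyz": [
    [25,-25,0],
    [25,-25,0],
    [25,-25,0],
    [20,-25,0],
    [0,0,0]
  ],
  "spin": [0,0,0,0,0]
}}

```text
clock: 8.4
tool_pos: [0.4623, -0.2016, 0.1915]
eef_rot: [-0.463, 3.101, -0.004]
contact_force: [0.2, 0.7, -0.6]
grip_width: 0.998
grasp_force: 0.0
```

```bash
python3 - <<'E'
from h import *
im=save("top","t4.png");print(tin(im));save("scene","s4.png");print(get_obs()["tool_pos"])
cv2.imwrite("pics/t4c.png",cv2.resize(im[120:260,190:360,::-1],None,fx=4.5,fy=4.2,interpolation=cv2.INTER_CUBIC))
E
```

```text
[(533, -191, 106, 104, -5.0), (364, -43, 650, 254, 0.3)]
[ 0.46358081 -0.19906106  0.19117544]
```

View pics/t4c.png

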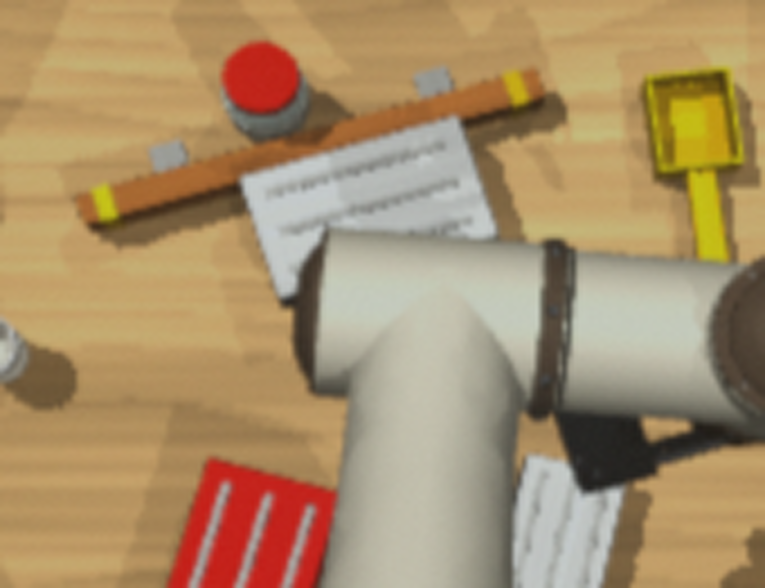

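View pics/s4.png

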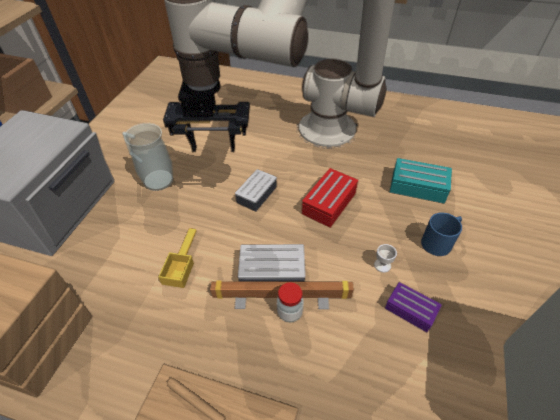

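The tin lies along the rail in both views, with its lid edge from (242,178) to (459,116) in the crop, well between the stripes. One numeric check on how parallel it is.

```bash
python3 - <<'E'
from h import *
im=cv2.imread("pics/t4.png")[:,:,::-1].copy();g=im.astype(float)
s=g.max(2)-g.min(2)
# lid/rail boundary: per column, subpixel row where saturation spread crosses midway
E=[];B=[]
for c in range(248,291):
    r0=162.4+(c-243.8)*(147.6-162.4)/(292-243.8)
    rows=np.arange(int(r0)-4,int(r0)+6);v=s[rows,c];t=(v.max()+v.min())/2
    i=np.where((v[:-1]>t)&(v[1:]<=t))[0]
    if len(i): i=i[-1];E.append([c,rows[i]+(v[i]-t)/(v[i]-v[i+1])])
w=px2w("top",E,.06)[:,:2].astype(np.float32)
l=cv2.fitLine(w,cv2.DIST_HUBER,0,.001,.001).ravel();d=l[:2]*np.sign(l[1])
print("tin angle",np.degrees(np.arctan2(d[1],d[0])))
n=np.array([.957,.2897]);t=np.array([-.2897,.957]);rc=np.array([.6775,.040])
q=(w-rc);print("edge x'",(q@n).mean(),"y' range of lid",(px2w('top',[[243.8,162.4],[292,147.6]],.06)[:,:2]-rc)@t)
# scene view: expected pose overlay numbers
hsv=cv2.cvtColor(im,cv2.COLOR_RGB2HSV)
y=((hsv[...,0]>20)&(hsv[...,0]<35)&(hsv[...,1]>190)&(hsv[...,2]>120)).astype(np.uint8)
y[:,320:]=0;k,_,st,ce=cv2.connectedComponentsWithStats(y)
P=[px2w("top",[ce[i]],.04)[0] for i in range(1,k) if st[i,4]>15];print(P)
E
```

```text
tin angle 107.01844
edge x' -0.011403161240557257 y' range of lid [ 0.05251449 -0.10495246]
[array([ 0.72081933, -0.10477394,  0.04      ]), array([0.63292092, 0.18446217, 0.04      ])]
```

```bash
python3 -c "from workcell import *;print(hand_in())"
```

```text
the job is handed in; nothing more can be done
None
```

The tin's long side lies flat against the rail (107.0° against the rail's 106.9°, no measurable gap), whole between the yellow stripes at about -105 to +53 mm; nothing else looks disturbed, the arm is clear, and the job was handed in at about 9 s.

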